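# Gauge the mouth of a moulded clip with stepped leaves

## Task

Find out how wide the mouth of the black clip on the slanted holder is, using the four-leaf gauge from the rack: put its thinnest leaf right down into the mouth first, then work up through the thicker leaves, each tried gently and never forced, until one binds at the mouth and will not go in. Then put the thickest leaf that does go in back in, right down to the floor of the mouth, let go and leave the gauge standing there. Do not spread the clip, and leave the other things on the desk alone.

Things in the scene. Friction and masses are not known exactly. Their poses are not given: they have to be found in the camera images.
- gauge: Loose leaf gauge, 0.3 kg, 176 mm long, 106 mm tall, like a comb with its four flat steel teeth (the leaves) down; hangs upright in the rack, clear to lift straight up. Origin mid-length, mid-thickness, level with the leaf toes. y along the comb (thinnest leaf at +y), z up from toes to handle, x across the thickness. Leaves z 0 to 50 mm; steel back bar z 50 to 66 mm, 18 mm thick; handle above it.
- gauge_grip (a point): Centre of the gauge's wooden handle, 86 mm above the toes, same axes as the gauge. Handle 70 mm long (y), 20 mm thick (x), 40 mm tall; grip it here across its thickness.
- leaf1 (a point): Middle of the toe of the thinnest leaf, at y = +54 mm on the gauge: 4 mm thick (centred on x = 0), 20 mm wide (y), 50 mm long.
- leaf2 (a point): Middle of the toe of the second leaf, at y = +18 mm on the gauge: 8 mm thick (centred on x = 0), 20 mm wide (y), 50 mm long.
- leaf3 (a point): Middle of the toe of the third leaf, at y = -18 mm on the gauge: 12 mm thick (centred on x = 0), 20 mm wide (y), 50 mm long.
- leaf4 (a point): Middle of the toe of the thickest leaf, at y = -54 mm on the gauge: 16 mm thick (centred on x = 0), 20 mm wide (y), 50 mm long.
- rack: Fixed white plastic rack, 70 x 190 mm, 74 mm tall: two end posts with U-notches that carry the ends of the gauge's back bar on seats 62 mm above the desk; the notch cheeks rise 12 mm beside the bar with 2 mm play each side. Origin under its centre, y along the gauge.
- holder: Fixed slanted holder that carries the black clip: grey base 130 x 110 x 12 mm, origin under its centre, and a steel stem 34 mm wide that leans 30 degrees towards its -x side (roughly towards the robot). Only the stem and clip, 34 mm wide, stand higher than 12 mm; the top is about 120 mm above the desk.
- near_lip (a point): Middle of the inner face of the clip's fixed prong (nearer the robot), level with the lips. z points out of the mouth, 30 degrees from vertical; x straight across the mouth to the far prong; y along it. Mouth: 40 mm deep, 26 mm wide (y) between 4 mm cheeks; its gap (x), unknown, 6 to 14.5 mm, constant in depth, starts at this face. A leaf fully in stands on the floor, back bar 10 mm above the lips.
- far_lip (a point): Middle of the inner face of the far prong, level with the lips, same axes. This prong stands somewhere different on each clip and is stiff: it holds against up to 20 N. Both prongs' lips are rounded to a 2 mm radius.
- clip_bin: Bystander: white bin of black clips, 180 x 140 x 65 mm; leave alone.
- screwdriver: Bystander: screwdriver lying on the desk; leave alone.
- plate: Bystander: flat grey plastic plate 150 x 100 x 8 mm; leave alone.
- jar: Bystander: white jar 56 mm across, 75 mm tall; leave alone.
There are look-alikes about, which are no part of the job. Of the things shaped like the gauge, the steel one is meant. Of the things that look like the holder, take the one that is nearest to the robot's base at the start.

How it is judged (in metres and radians):
On the way, in this order (a step that is already met when the one before it is completed fails the run):
1. the thinnest leaf is right down in the clip's mouth (z of leaf1 in the frame of near_lip below -0.03 m and y of leaf1 in the frame of near_lip between -0.008 and 0.008 m and x of leaf1 in the frame of near_lip between -0.002 and 0.014 m), for 0.1 s.
2. the first leaf that is too thick is pressed on the mouth and binds there (((z of leaf2 in the frame of near_lip between -0.028 and 0.006 m and y of leaf2 in the frame of near_lip between -0.008 and 0.008 m and x of leaf2 in the frame of near_lip between -0.002 and 0.014 m and contact force between gauge and holder above 1.5 N and linear speed of gauge below 0.012 m/s and distance between near_lip and far_lip below 0.0095 m) or (z of leaf3 in the frame of near_lip between -0.028 and 0.006 m and y of leaf3 in the frame of near_lip between -0.008 and 0.008 m and x of leaf3 in the frame of near_lip between -0.002 and 0.014 m and contact force between gauge and holder above 1.5 N and linear speed of gauge below 0.012 m/s and distance between near_lip and far_lip between 0.007 and 0.0135 m) or (z of leaf4 in the frame of near_lip between -0.028 and 0.006 m and y of leaf4 in the frame of near_lip between -0.008 and 0.008 m and x of leaf4 in the frame of near_lip between -0.002 and 0.014 m and contact force between gauge and holder above 1.5 N and linear speed of gauge below 0.012 m/s and distance between near_lip and far_lip above 0.011 m))), for 0.04 s.
At the end, for the whole second after the job is handed in: The gauge stands at rest, released, with the thickest leaf that goes in (to within 1.5 mm of gap) at least 30 mm deep in the clip's 40 mm mouth (((z of leaf1 in the frame of near_lip below -0.03 m and y of leaf1 in the frame of near_lip between -0.008 and 0.008 m and x of leaf1 in the frame of near_lip between -0.002 and 0.014 m and distance between near_lip and far_lip below 0.0095 m) or (z of leaf2 in the frame of near_lip below -0.03 m and y of leaf2 in the frame of near_lip between -0.008 and 0.008 m and x of leaf2 in the frame of near_lip between -0.002 and 0.014 m and distance between near_lip and far_lip below 0.0135 m) or (z of leaf3 in the frame of near_lip below -0.03 m and y of leaf3 in the frame of near_lip between -0.008 and 0.008 m and x of leaf3 in the frame of near_lip between -0.002 and 0.014 m)) and linear speed of gauge below 0.02 m/s and angular speed of gauge below 0.1 rad/s); the robot touches nothing.
It fails at once if a leaf is forced into the clip or dropped hard on it (over 60 N) (contact force between gauge and holder above 60 N).
It fails at once if the clip is spread: its far prong is moved by more than 1.5 mm (distance of far_lip from where it was at the start of the episode above 0.0015 m).
It fails at once if a bystander is pushed more than 20 mm (distance of any of clip_bin, screwdriver, plate, jar from where it was at the start of the episode above 0.02 m).
It also fails if it takes over 67 s, if anything falls off the work surface, if the arm or the gripper's body presses on something with over 40 N, if the wrist force passes 120 N, or if a joint passes its speed limit or range.

## Robot

A 7-joint arm with a two-finger parallel gripper is mounted at the origin on the work surface. World frame = base frame: x ahead of the robot, y to its left, z up, the work surface at z = 0. Lengths are in m, angles in degrees, forces in N, time in s.
With the tool pointing down it reaches from about 0.425 to 0.925 m from the base axis. Payload 6.8 kg.
Tool frame: the origin (TCP) lies between the finger pads; the fingertips stand 22 mm ahead of it and the grasp point (between the pads) lies 3 mm ahead of it (arm.tips_ahead is the distance from the TCP to the fingertips, in m); x points along the fingers, y is the direction in which the jaws open and shut, and the axes are right-handed (so a half turn about x gives the same grasp; the last joint's range is limited). The gripper opens to 88 mm and grips with 3 to 60 N. Pads are 20 mm wide; open, the fingers measure 115 mm over their backs; the gripper's body (75 mm by 178 mm) begins 61 mm behind the grasp point.
Start: joints at [64.681, 27.33, 1.283, 89.118, -0.659, 63.558, -4.761], TCP at [0.221, -0.638, 0.245] pointing down, gripper open.
Joint ranges: [-169.35, 169.35], [-19.33, 120.38], [-80.79, 83.38], [13.8, 139.57], [-78.32, 258.32], [9.67, 109.79], [-169.56, 169.56]. Speed limits (degrees/s): [136.94, 136.94, 180, 180, 180, 180, 180].

## Interface

Orientations are given as [roll, pitch, yaw] about the fixed x, y, z axes, in that order (R = Rz(yaw) Ry(pitch) Rx(roll)).
In Python, from bench import arm, optics, workorder gives the robot as it stands.
- The arm moves only by the tool servo_tool, never from a script. Its argument "motion" is a list that holds one entry, the list of rows, each a list of 7 numbers: the turn, a rotation vector about the tool's x, y, z in degrees, then the shift along the tool's x, y, z in units of 60 mm (1.0 is 60 mm), then the closure in counts, from 0 (fully open) to 255 (shut). In form: [[[rx, ry, rz, tx, ty, tz, gripper], ...]]. A call has 1 to 5 rows; each row is the pose to reach, as a shift and turn from the pose commanded when the call began, along the tool's axes at that moment; what a row does not reach only later rows make up. A row lasts 1/8 s, in which the tool goes at most 62.5 mm and 10.7 degrees, less where a joint would pass 70% of its speed; a pose out of reach is approached as far as the arm can. A call with a gripper value outside its range is refused whole. The fingers move at their own pace and stop on an object; the grip force is fixed at half the most. Time passes only in rows, so rows that repeat a pose let the fingers close. It gives the time, the measured TCP pose, the force and the opening at its end, in the units of the state.
- arm.observe(): the state, without advancing time (a new reading comes with each control period).
- optics.snapshot(name): name is "side" or "top" or "wrist"; returns (picture, depth): 420x560x3 uint8, red, green, blue; 420x560 float32, m along the optical axis (not along the pixel's ray), 0 where there is no reading.
- optics.calibration(name): a dict with "mtx" (3x3 intrinsics, pixels), "k1" (the pictures are not rectified: a ray, as slopes to the right and down, at radius r is drawn at 1 + k1 r^2 times it, then the intrinsics apply), "camera_from_world" (4x4, takes a point from world to camera coordinates). Camera axes: x right, y up, looking along -z (the intrinsics and any distortion apply to the point x, -y, -z); pixel columns grow to the right and rows downward; lengths in m; the calibration is good to about 2 mm. A picture is of the moment at which its call begins: read the wrist's pose just before it. calibration takes no time and is no camera call; for the wrist camera it gives the pose at the moment of the call.
- workorder.sign_off(): hands the job in, once; it reports no verdict.
The state is a dict: "time_s": time; "joint_pos": joint angles; "qvel": joint speeds; "tau": joint torques, N m; "tcp_pos": TCP position; "tcp_rot": TCP orientation; "wrist_force": force on the tool from outside, world axes, zero at the start; "ft_torque": the same for the moment, N m; "gripper_width": finger opening in m.
Only numpy, scipy, OpenCV 4.12 (cv2) and the standard library are available. Lean on these libraries where they do the work, as an engineer would, in place of code of your own. Each camera call takes 0.05 s, during which the arm holds its last target.

## Working session

There is one attempt and no reset: what is moved stays moved. The work goes in short steps, Python scripts to look and compute and a tool call to move; the robot and the scene stay as the last step left them, time stands still between calls to the robot, and variables do not carry over. Pictures are saved under pics/ and viewed, and the job is handed in when it is done.

Besides the shell and the picture viewer there is one more tool, called after "Call:" as name(argument=value, ...) on one line, values as JSON. servo_tool: Moves the arm, as the interface text tells. Its arguments: {"type":"object","properties":{"motion":{"type":"array","items":{"type":"array","items":{"type":"array","items":{"type":"number"}}}}},"required":["motion"]}

```bash
ls; mkdir -p pics; python3 - <<'E'
from bench import arm, optics, workorder
import cv2
print(arm.observe())
for n in ("side","top","wrist"):
    p,d=optics.snapshot(n); cv2.imwrite(f"pics/{n}0.png",p[:,:,::-1])
    import numpy as np; np.save(f"pics/{n}0.npy",d); c=optics.calibration(n); print(n,c)
    np.save(f"pics/{n}0_T.npy",c["camera_from_world"])
E
```

```text
pics
{'time_s': 0.0, 'joint_pos': array([64.68030998, 27.37575895,  1.28146884, 89.17840033, -0.65681151,
       63.55794683, -4.76025297]), 'qvel': array([-0.03171703,  0.09018829,  0.04135035, -0.00569906,  0.0158259 ,
       -0.08511862,  0.10741578]), 'tau': array([ 2.11955569e-05, -5.82847524e+01,  1.53483298e+00, -2.72605348e+01,
       -5.43035252e-02,  1.70532684e-02,  1.73813032e-04]), 'tcp_pos': array([ 0.2209381 , -0.63721636,  0.24368199]), 'tcp_rot': array([-84.33695955,  89.8952462 , 114.79092052]), 'wrist_force': array([-0.52352432,  0.54911656, -0.32590321]), 'ft_torque': array([-0.0419737 , -0.03009371,  0.00443803]), 'gripper_width': 0.08765464565401943}
side {'mtx': array([[495.79126255,   0.        , 276.29892077],
       [  0.        , 495.79126255, 215.69396897],
       [  0.        ,   0.        ,   1.        ]]), 'k1': -0.12464506714206298, 'camera_from_world': array([[-0.97031021, -0.24144381,  0.01424706,  0.57890892],
       [ 0.14772738, -0.54498338,  0.82533008, -0.16740452],
       [-0.19150643,  0.80293088,  0.5644708 , -1.27273199],
       [ 0.        
[... 366 characters left out ...]
 , -0.60487004],
       [-0.14329367, -0.00259492,  0.98967681, -1.10519657],
       [ 0.        ,  0.        ,  0.        ,  1.        ]])}
wrist {'mtx': array([[315.20282055,   0.        , 283.75198895],
       [  0.        , 315.20282055, 208.76735146],
       [  0.        ,   0.        ,   1.        ]]), 'k1': -0.04725958992998327, 'camera_from_world': array([[ 3.27707283e-01, -9.44779302e-01, -8.51381813e-05,
        -6.74830801e-01],
       [ 9.10114347e-01,  3.15707539e-01, -2.68366589e-01,
         3.19119630e-02],
       [ 2.53574077e-01,  8.78682002e-02,  9.63316857e-01,
        -3.88850244e-01],
       [ 0.00000000e+00,  0.00000000e+00,  0.00000000e+00,
         1.00000000e+00]])}
```

View pics/side0.png

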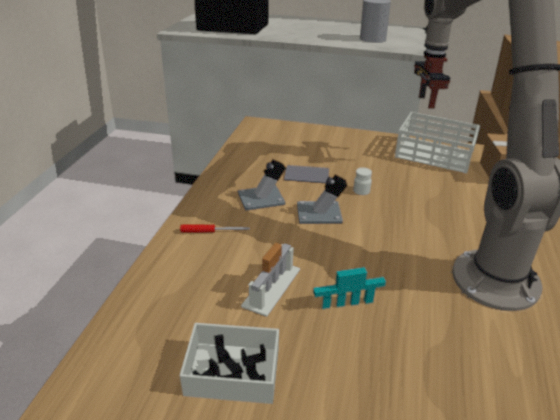

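View pics/top0.png

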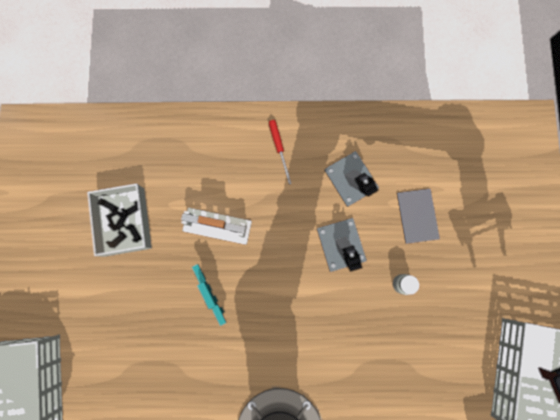

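View pics/wrist0.png

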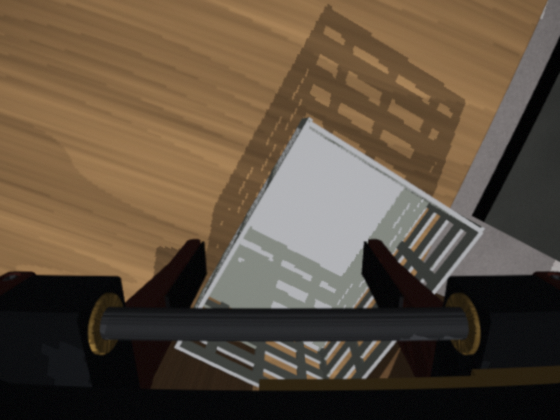

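```bash
cat > h.py <<'E'
import numpy as np, cv2
from bench import arm, optics, workorder
F=np.diag([1.,-1,-1])
class Cam:
    def __init__(s,n,T=None):
        c=optics.calibration(n); s.K=c["mtx"]; s.d=np.array([c["k1"],0,0,0,0.]); s.T=c["camera_from_world"] if T is None else T
        s.R=F@s.T[:3,:3]; s.t=F@s.T[:3,3]; s.c=-s.R.T@s.t
    def proj(s,P):
        return cv2.projectPoints(np.asarray(P,float).reshape(-1,1,3),cv2.Rodrigues(s.R)[0],s.t,s.K,s.d)[0].reshape(-1,2)
    def slopes(s,uv):
        return cv2.undistortPoints(np.asarray(uv,float).reshape(-1,1,2),s.K,s.d).reshape(-1,2)
    def rays(s,uv):
        a=s.slopes(uv); return np.c_[a,np.ones(len(a))]@s.R
    def plane(s,uv,z):
        r=s.rays(uv); return s.c+r*((z-s.c[2])/r[:,2])[:,None]
    def depth(s,uv,D):
        r=s.rays(uv); uv=np.asarray(uv,int).reshape(-1,2); return s.c+r*D[uv[:,1],uv[:,0]][:,None]
    def cloud(s,D):
        v,u=np.nonzero(D>0); uv=np.c_[u,v]; return s.depth(uv,D),uv
def crop(p,x0,y0,x1,y1,k,fn):
    cv2.imwrite(fn,cv2.resize(p[y0:y1,x0:x1,::-1],None,fx=k,fy=k,interpolation=cv2.INTER_CUBIC))
def tri(c1,uv1,c2,uv2):
    P1=np.c_[c1.R,c1.t];P2=np.c_[c2.R,c2.t]
    X=cv2.triangulatePoints(P1,P2,c1.slopes(uv1).T,c2.slopes(uv2).T); return (X[:3]/X[3]).T
E
python3 - <<'E'
from h import *
t=cv2.imread("pics/top0.png")[:,:,::-1]; s=cv2.imread("pics/side0.png")[:,:,::-1]
crop(t,170,140,390,280,3,"pics/ct.png"); crop(s,220,140,400,320,3.3,"pics/cs.png")
c=Cam("top"); D=np.load("pics/top0.npy"); P,uv=c.cloud(D)
m=(uv[:,0]>200)&(uv[:,0]<300)&(uv[:,1]>300)&(uv[:,1]<380)
print("desk z",np.percentile(P[m][:,2],[5,50,95]))
for n,(a,b) in {"rack":(215,225),"H1":(342,245),"H2":(352,178)}.items():
    print(n,c.plane([[a,b]],0.03),np.linalg.norm(c.plane([[a,b]],0.03)[0,:2]))
c2=Cam("side"); D2=np.load("pics/side0.npy"); P,uv=c2.cloud(D2)
m=(uv[:,0]>300)&(uv[:,0]<400)&(uv[:,1]>340)&(uv[:,1]<400)
print("desk z side",np.percentile(P[m][:,2],[5,50,95]))
E
```

```text
desk z [-0.00467355 -0.00103139  0.00364528]
rack [[0.56643736 0.17792753 0.03      ]] 0.5937250933735528
H1 [[ 0.5071575  -0.18057184  0.03      ]] 0.5383446128817505
H2 [[ 0.69970231 -0.21525117  0.03      ]] 0.7320631083142414
desk z side [-0.0025228   0.00015451  0.00286435]
```

View pics/ct.png

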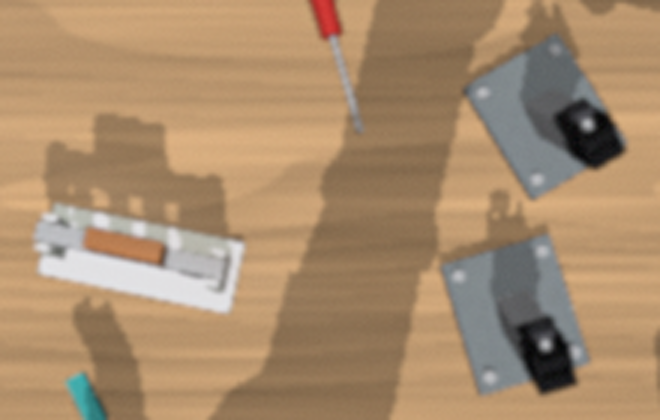

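View pics/cs.png

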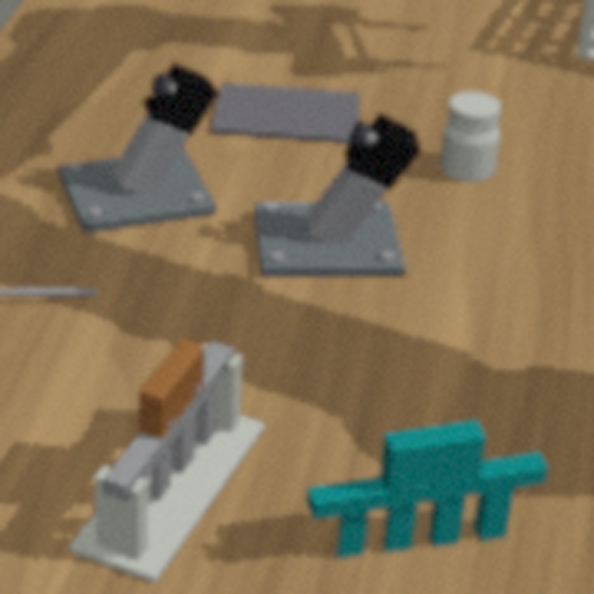

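```bash
cat >> h.py <<'E'
from scipy.spatial.transform import Rotation as Ro
def pose():
    o=arm.observe(); return o["tcp_pos"],Ro.from_euler("xyz",o["tcp_rot"],degrees=True).as_matrix(),o
def delta(p1,R1,p0=None,R0=None):
    if p0 is None: p0,R0,_=pose()
    rv=np.degrees(Ro.from_matrix(R0.T@R1).as_rotvec()); t=R0.T@(np.asarray(p1)-p0)/0.06
    return rv.round(2),t.round(4)
def down(yaw_y):  # tool x down, tool y at world angle yaw_y (deg)
    a=np.radians(yaw_y); x=np.array([0,0,-1.]); y=np.array([np.cos(a),np.sin(a),0]); return np.c_[x,y,np.cross(x,y)]
E
python3 - <<'E'
from h import *
p,R,o=pose(); print(R.round(3))
w=Cam("wrist"); print("cam in tool",(R.T@(w.c-p)).round(4)); print("cam axes(right,down,fwd) in tool\n",(R.T@w.R.T).round(3))
# rough: clip black pixels
for n in("top","side"):
    c=Cam(n); D=np.load(f"pics/{n}0.npy"); P,uv=c.cloud(D)
    d=np.hypot(P[:,0]-.47,P[:,1]+.2)
    m=(d<.09)&(P[:,2]>.05); print(n,m.sum(),np.percentile(P[m],[2,50,98],axis=0).round(3).tolist())
    m=(d<.12)&(P[:,2]>.006)&(P[:,2]<.02); 
    m2=(np.hypot(P[:,0]-.57,P[:,1]-.18)<.13)&(P[:,2]>.08); print(n,"handle",np.percentile(P[m2],[2,50,98],axis=0).round(3).tolist())
    q=P[m2][:,:2]; 
    print(cv2.minAreaRect(q.astype(np.float32)*1000))
t=cv2.imread("pics/top0.png"); hsv=cv2.cvtColor(t,cv2.COLOR_BGR2HSV)
c=Cam("top")
# holder base mask: bluish grey
g=((hsv[:,:,0]>90)&(hsv[:,:,0]<125)&(hsv[:,:,1]>20)).astype(np.uint8)
g[:, :310]=0; g[:,370:]=0; g[:213]=0; g[275:]=0
k=max(cv2.findContours(g,0,2)[0],key=cv2.contourArea)
h=cv2.convexHull(k).reshape(-1,2); W=c.plane(h,.012)[:,:2]*1000
print("base",cv2.minAreaRect(W.astype(np.float32)),cv2.boxPoints(cv2.minAreaRect(W.astype(np.float32))))
E
```

```text
[[-0.001  0.328 -0.945]
 [ 0.001 -0.945 -0.328]
 [-1.    -0.001  0.   ]]
cam in tool [-1.392e-01  1.000e-04 -7.370e-02]
cam axes(right,down,fwd) in tool
 [[-0.001 -0.268  0.963]
 [ 1.    -0.     0.001]
 [-0.     0.963  0.268]]
top 458 [[0.438, -0.212, 0.052], [0.474, -0.188, 0.112], [0.511, -0.169, 0.128]]
top handle [[0.551, 0.113, 0.08], [0.565, 0.175, 0.117], [0.584, 0.251, 0.121]]
((567.922119140625, 181.05340576171875), (160.5497589111328, 20.61458969116211), 77.6086196899414)
side 526 [[0.437, -0.213, 0.052], [0.473, -0.18, 0.096], [0.507, -0.167, 0.128]]
side handle [[0.549, 0.146, 0.08], [0.563, 0.192, 0.109], [0.581, 0.23, 0.12]]
((565.2578125, 181.30792236328125), (165.32565307617188, 22.19390296936035), 77.35383605957031)
base ((505.0225830078125, -223.8472900390625), (47.48442459106445, 20.971298217773438), 16.551889419555664) [[ 479.277   -220.5599 ]
 [ 485.25137 -240.6622 ]
 [ 530.7682  -227.13467]
 [ 524.7938  -207.03238]]
```

```bash
cat >> h.py <<'E'
def tilt(phi,th=30):  # insertion orientation: tool x = -mouth z, tool y = mouth x
    a=np.radians(phi); t=np.radians(th); s=np.sin(t); c=np.cos(t); 
    x=np.array([s*np.cos(a),s*np.sin(a),-c]); y=np.array([c*np.cos(a),c*np.sin(a),s]); return np.c_[x,y,np.cross(x,y)]
E
python3 - <<'E'
from h import *
R=tilt(16); p=np.array([.455,-.2,.115])-R@[.08,0,-.018]; print(p); print(delta(p,R))
p,R,o=pose(); 
E
```

```text
[ 0.421511   -0.2283282   0.18428203]
(array([-84.74,  22.65,  24.04]), array([ 1.0006, -5.3451, -5.3908]))
```

Call:
servo_tool(motion=[[[-16,4,4,-0.3,-1,-1,0],[-32,8,8,-0.3,-2,-2,0],[-48,12,12,-0.2,-3,-3,0],[-64,16,16,0,-4,-4,0],[-80,20,22,0.2,-5,-5,0]]])

```text
time_s: 0.78
tcp_pos: [0.3573, -0.3565, 0.2459]
tcp_rot: [108.1, 72.3, -1.5]
wrist_force: [0.6, 0.4, -0.4]
gripper_width: 0.0878
```

```bash
python3 - <<'E'
from h import *
R=tilt(16); p=np.array([.455,-.2,.115])-R@[.08,0,-.018]; print(delta(p,R)); o=arm.observe(); print(o['time_s'],o['tcp_pos'],o['joint_pos'].round(1))
E
```

```text
(array([-34.03,   9.03,  11.02]), array([ 1.2868, -0.0513, -2.2601]))
0.775 [ 0.35728004 -0.35654353  0.24588789] [ 63.7   7.1 -19.7 119.5 -14.5  41.6  34.8]
```

Call:
servo_tool(motion=[[[-9,2,3,0.1,0,-0.6,0],[-18,5,6,0.3,0,-1.2,0],[-26,7,8,0.6,0,-1.8,0],[-34,9,11,1.0,0,-2.26,0],[-34,9,11,1.28,-0.05,-2.26,0]]])

```text
time_s: 1.4
tcp_pos: [0.4212, -0.2289, 0.1838]
tcp_rot: [90.3, 60.1, 16.1]
wrist_force: [0.4, -0.5, -0.3]
gripper_width: 0.0877
```

```bash
python3 - <<'E'
from h import *
R=tilt(16); p=np.array([.455,-.2,.115])-R@[.08,0,-.018]; print(delta(p,R)); o=arm.observe(); print(o['time_s'],o['tcp_pos'],o['joint_pos'].round(1))
p,d=optics.snapshot("wrist"); cv2.imwrite("pics/w1.png",p[:,:,::-1]); np.save("pics/w1.npy",d); np.save("pics/w1T.npy",optics.calibration("wrist")["camera_from_world"])
E
```

```text
(array([-0.24, -0.06,  0.11]), array([-0.0033,  0.0104, -0.0079]))
1.4 [ 0.4212146  -0.22890132  0.18379839] [ 66.2  11.2 -32.9 130.5 -40.6  26.2  85.2]
```

View pics/w1.png

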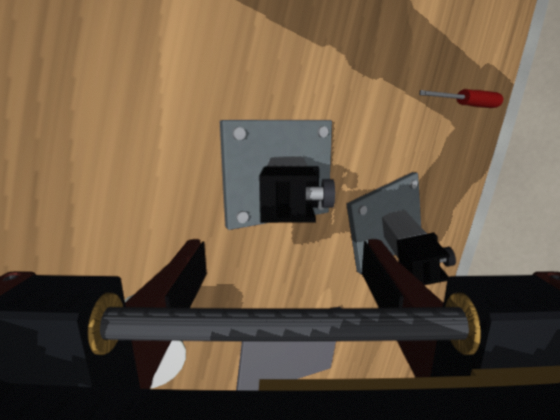

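```bash
python3 - <<'E'
from h import *
p=cv2.imread("pics/w1.png")[:,:,::-1]
q=np.clip(255*(p/255.)**0.5,0,255).astype(np.uint8)
crop(q,210,110,350,235,5.5,"pics/w1c.png")
w=Cam("wrist",np.load("pics/w1T.npy"));D=np.load("pics/w1.npy")
P,uv=w.cloud(D); m=(uv[:,0]>240)&(uv[:,0]<335)&(uv[:,1]>150)&(uv[:,1]<225)
for ph in(16,):
    R=tilt(ph); L=(P[m]-[.455,-.2,.115])@R; # tool axes comps
    for r in range(160,226,4): print(r,[ (D[r,c]*1000).round() .astype(int) for c in range(250,336,4)])
E
```

```text
160 [np.int64(318), np.int64(322), np.int64(321), np.int64(323), np.int64(325), np.int64(299), np.int64(299), np.int64(299), np.int64(300), np.int64(300), np.int64(300), np.int64(300), np.int64(299), np.int64(299), np.int64(352), np.int64(353), np.int64(357), np.int64(359), np.int64(362), np.int64(366), np.int64(369), np.int64(388)]
164 [np.int64(318), np.int64(321), np.int64(324), np.int64(325), np.int64(328), np.int64(272), np.int64(272), np.int64(271), np.int64(272), np.int64(272), np.int64(272), np.int64(272), np.int64(271), np.int64(272), np.int64(273), np.int64(355), np.int64(357), np.int64(360), np.int64(364), np.int64(366), np.int64(385), np.int64(388)]
168 [np.int64(319), np.int64(322), np.int64(323), np.int64(249), np.int64(248), np.int64(248), np.int64(247), np.int64(247), np.int64(248), np.int64(248), np.int64(248), np.int64(248), np.int64(249), np.int64(248), np.int64(249), np.int64(249), np.int64(255), np.int64(255), np.int64(364), np.int64(368), np.int64(385), np.int64(389)]
172 [np.int64(321), np.int64(323), np.int64(325), np.int64(228), np.int64(229), np.int64(229), 
[... 3888 characters left out ...]
), np.int64(403), np.int64(408)]
220 [np.int64(333), np.int64(336), np.int64(339), np.int64(224), np.int64(224), np.int64(227), np.int64(225), np.int64(225), np.int64(224), np.int64(225), np.int64(226), np.int64(225), np.int64(224), np.int64(225), np.int64(225), np.int64(225), np.int64(0), np.int64(395), np.int64(398), np.int64(402), np.int64(405), np.int64(407)]
224 [np.int64(335), np.int64(336), np.int64(342), np.int64(355), np.int64(359), np.int64(362), np.int64(364), np.int64(366), np.int64(369), np.int64(371), np.int64(376), np.int64(378), np.int64(381), np.int64(385), np.int64(387), np.int64(391), np.int64(392), np.int64(397), np.int64(400), np.int64(403), np.int64(406), np.int64(409)]
```

View pics/w1c.png

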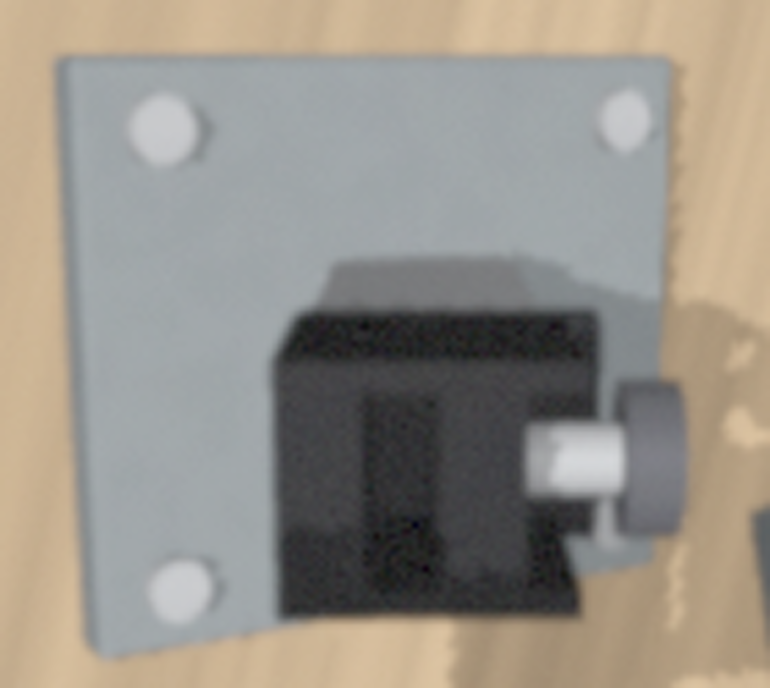

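```bash
python3 - <<'E'
from h import *
p=cv2.imread("pics/w1.png").astype(float).mean(2)
w=Cam("wrist",np.load("pics/w1T.npy"));D=np.load("pics/w1.npy")
us=[];  
pts=[]
for r in range(178,220):
    for c in list(range(263,274))+list(range(293,303)):
        if 212<D[r,c]*1000<230: pts.append((c,r))
pts=np.array(pts);P=w.depth(pts,D)
for _ in range(3):
    c0=P.mean(0);n=np.linalg.svd(P-c0)[2][2];n*=np.sign(n[2]); e=(P-c0)@n; P=P[abs(e)<.0025]
print("normal",n.round(4),"tilt",np.degrees(np.arccos(n[2])).round(2),"phi",np.degrees(np.arctan2(-n[1],-n[0])).round(2),len(P),e.std())
col=p[187:201].mean(0); print(col[256:310].round(1).tolist())
# base plate edge left/top : hull of base colour
hsv=cv2.cvtColor(cv2.imread("pics/w1.png"),cv2.COLOR_BGR2HSV)
U,V=np.meshgrid(range(560),range(420)); PP,uv=w.cloud(D)
m=(PP[:,2]>.006)&(PP[:,2]<.018)&(uv[:,0]<340)&(uv[:,0]>200)&(uv[:,1]<235)&(uv[:,1]>100)
q=PP[m]; print("base z",np.median(q[:,2])); rect=cv2.minAreaRect((q[:,:2]*1000).astype(np.float32)); print(rect)
im=np.zeros((420,560),np.uint8); im[uv[m][:,1],uv[m][:,0]]=255; cv2.imwrite("pics/bm.png",im)
# top edge & left edge of base
q2=w.plane(uv[m],.012)[:,:2]
u=uv[m]
top=[];left=[]
for c in range(230,328,2):
    s=u[u[:,0]==c]; 
    if len(s): top.append((c,s[:,1].min()))
for r in range(128,225,2):
    s=u[u[:,1]==r]
    if len(s): left.append((s[:,0].min(),r))
for nm,l in(("top",top),("left",left)):
    W=w.plane(np.array(l),.012)[:,:2]; vx,vy,x0,y0=cv2.fitLine(W.astype(np.float32),cv2.DIST_HUBER,0,1e-4,1e-4).ravel(); print(nm,np.degrees(np.arctan2(vy,vx)),x0,y0)
E
```

```text
normal [-0.4797 -0.1395  0.8663] tilt 29.97 phi 16.21 878 0.0006521845405631575
[109.3, 108.4, 100.2, 67.5, 34.0, 20.0, 18.8, 18.7, 18.0, 19.0, 18.9, 18.2, 18.5, 18.6, 18.7, 18.9, 17.9, 18.6, 18.1, 14.7, 8.8, 7.2, 9.2, 9.6, 10.5, 9.8, 10.0, 9.6, 10.3, 9.8, 10.5, 8.9, 9.6, 11.9, 15.5, 17.8, 18.2, 18.0, 18.8, 18.3, 17.9, 18.1, 18.1, 17.6, 18.0, 18.1, 17.3, 18.0, 21.7, 41.2, 70.9, 83.4, 85.9, 90.5]
base z 0.009548380289140124
((508.4887390136719, -182.93885803222656), (130.86752319335938, 109.41040802001953), 15.772595405578613)
top 15.770592 0.4796564 -0.13436484
left -74.33984 0.44419327 -0.19953841
```

```bash
python3 - <<'E'
from h import *
p=cv2.imread("pics/w1.png").astype(float).mean(2)
w=Cam("wrist",np.load("pics/w1T.npy"));D=np.load("pics/w1.npy")
print("rows left lip",D[170:182,264:274].mean(1).round(4).tolist(), D[216:226,264:300].mean(1).round(4).tolist())
print("gap rows depth",D[176:222,279:287].mean(1).round(3).tolist())
pts=np.array([(c,r) for r in range(178,220) for c in list(range(263,274))+list(range(293,303)) if .212<D[r,c]<.230])
P=w.depth(pts,D); R=tilt(15.77); n=-R[:,0]; h=np.median(P@n); print("lip plane h",h)
def onpl(u,v):
    r=w.rays([[u,v]])[0]; return w.c+r*((h-w.c@n)/(r@n))
for nm,(u,v) in dict(near=(275.3,194),far=(289.6,194),topedge=(270,174.5),botedge=(270,221.8),leftedge=(258.9,194),right=(305,200)).items():
    X=onpl(u,v); print(nm,X.round(4),"in frame x,y:",(X@R[:,1]).round(4),(-X@R[:,2]).round(4))
E
```

```text
rows left lip [0.23849999904632568, 0.23340000212192535, 0.22920000553131104, 0.22439999878406525, 0.22020000219345093, 0.21629999577999115, 0.21629999577999115, 0.21649999916553497, 0.21690000593662262, 0.21699999272823334, 0.21709999442100525, 0.2176000028848648] [0.2249000072479248, 0.22439999878406525, 0.22460000216960907, 0.2249000072479248, 0.22499999403953552, 0.22509999573230743, 0.22540000081062317, 0.3684999942779541, 0.3691999912261963, 0.36970001459121704]
gap rows depth [0.2160000056028366, 0.21699999272823334, 0.21699999272823334, 0.21699999272823334, 0.21699999272823334, 0.257999986410141, 0.257999986410141, 0.257999986410141, 0.2590000033378601, 0.2590000033378601, 0.2590000033378601, 0.2590000033378601, 0.25999999046325684, 0.25999999046325684, 0.25999999046325684, 0.25999999046325684, 0.25999999046325684, 0.26100000739097595, 0.2290000021457672, 0.2290000021457672, 0.26100000739097595, 0.2619999945163727, 0.2619999945163727, 0.2619999945163727, 0.2619999945163727, 0.2619999945163727, 0.2630000114440918, 0.2619999945163727, 0.2590000033378601, 0.25600001215934753, 0.2529999911785126, 0.25, 0.24699999392032623, 0.24400000274181366, 0.24199999868869781, 0.23899999260902405, 0.23600000143051147, 0.23399999737739563, 0.23100000619888306, 0.2280000001192093, 0.22599999606609344, 0.2240000069141388, 0.2240000069141388, 0.22499999403953552, 0.22499999403953552, 0.22499999403953552]
lip plane h -0.08858816313113238
near [ 0.4449 -0.1968  0.114 ] in frame x,y: 0.3814 -0.3103
far [ 0.4532 -0.1945  0.119 ] in frame x,y: 0.3914 -0.3103
topedge [ 0.4382 -0.1844  0.1122] in frame x,y: 0.3779 -0.2966
botedge [ 0.4471 -0.2173  0.112 ] in frame x,y: 0.3774 -0.3306
leftedge [ 0.4353 -0.1995  0.1083] in frame x,y: 0.37 -0.3103
right [ 0.4634 -0.1961  0.1244] in frame x,y: 0.4022 -0.3146
```

```bash
python3 - <<'E'
from h import *
print(delta([.567,.18,.24],down(-12.5))); print(pose()[1].round(3))
E
```

```text
(array([ 27.49,  -7.63, -29.12]), array([ 1.277 ,  4.105 , -5.9053]))
[[ 0.477  0.836  0.271]
 [ 0.139  0.233 -0.963]
 [-0.868  0.497 -0.005]]
```

Call:
servo_tool(motion=[[[2,-1,-3,-0.5,0.6,-0.9,0],[8,-3,-9,-0.3,1.4,-1.9,0],[14,-4,-15,0,2.1,-2.9,0],[20,-6,-22,0.4,2.8,-3.9,0],[25,-7,-27,0.8,3.5,-4.9,0]]])

```text
time_s: 2.08
tcp_pos: [0.4635, -0.074, 0.2318]
tcp_rot: [106.6, 77.2, 17.5]
wrist_force: [0.3, -0.5, -0.2]
gripper_width: 0.0876
```

```bash
python3 - <<'E'
from h import *
print(delta([.567,.18,.24],down(-12.5)))
E
```

```text
(array([ 13.27,  -5.06, -11.74]), array([ 0.51  ,  1.7458, -4.1965]))
```

Call:
servo_tool(motion=[[[4,-1,-3,0,0.4,-1,0],[8,-2,-6,0.1,0.8,-2,0],[11,-4,-9,0.3,1.3,-3,0],[13.3,-5,-11.7,0.51,1.75,-4.2,0],[13.3,-5,-11.7,0.51,1.75,-4.2,0]]])

```text
time_s: 2.7
tcp_pos: [0.5671, 0.1844, 0.2401]
tcp_rot: [167.3, 89.7, 65.1]
wrist_force: [1.1, 0.2, -0.0]
gripper_width: 0.0878
```

```bash
python3 - <<'E'
from h import *
print(delta([.567,.18,.24],down(-12.5)))
p,d=optics.snapshot("wrist"); cv2.imwrite("pics/w2.png",p[:,:,::-1]); np.save("pics/w2.npy",d); np.save("pics/w2T.npy",optics.calibration("wrist")["camera_from_world"])
o=arm.observe(); print(o['time_s'],o['joint_pos'].round(1))
E
```

```text
(array([ 0.32, -0.26, -0.06]), array([0.0018, 0.0146, 0.0715]))
2.75 [  5.3  24.8 -38.7  98.6  16.9  62.3 -50.7]
```

View pics/w2.png

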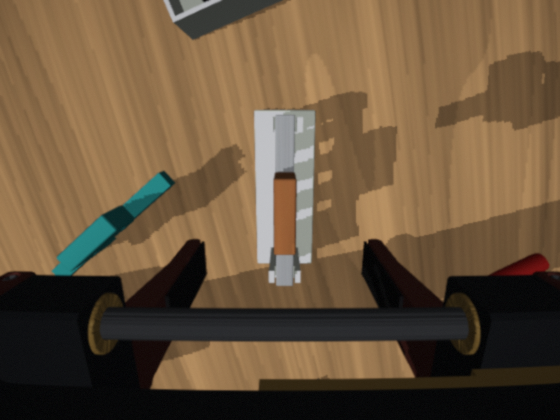

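```bash
python3 - <<'E'
from h import *
im=cv2.imread("pics/w2.png"); w=Cam("wrist",np.load("pics/w2T.npy"));D=np.load("pics/w2.npy")
P,uv=w.cloud(D); hsv=cv2.cvtColor(im,cv2.COLOR_BGR2HSV)
m=(P[:,2]>.110)&(np.hypot(P[:,0]-.567,P[:,1]-.18)<.1)
print("z handle",np.median(P[m][:,2]),m.sum())
W=w.plane(uv[m],.118)[:,:2]*1000
print(cv2.minAreaRect(W.astype(np.float32)))
m2=(P[:,2]>.066)&(np.hypot(P[:,0]-.567,P[:,1]-.18)<.12)
print("bar z",np.median(P[m2&~m][:,2])); print(cv2.minAreaRect((P[m2][:,:2]*1000).astype(np.float32)))
c=cv2.minAreaRect(W.astype(np.float32))[0]
for yaw in(-12.2,-12.5): print(delta([c[0]/1000,c[1]/1000,.095+.003],down(yaw)))
E
```

```text
z handle 0.31851499094126956 68184
((541.1688232421875, 81.44384765625), (277.2401123046875, 640.4210205078125), 77.88451385498047)
bar z 0.07714352424499354
((578.0164794921875, 185.63427734375), (150.16555786132812, 158.08779907226562), 23.32866668701172)
(array([ 0.22, -0.45, -0.08]), array([ 2.3562, -0.0578,  1.847 ]))
(array([ 0.52, -0.45, -0.08]), array([ 2.3562, -0.0578,  1.847 ]))
```

Gripper pixels polluted that; restrict to rows above the fingers.

```bash
python3 - <<'E'
from h import *
im=cv2.imread("pics/w2.png"); w=Cam("wrist",np.load("pics/w2T.npy"));D=np.load("pics/w2.npy")
P,uv=w.cloud(D)
roi=(uv[:,0]>230)&(uv[:,0]<340)&(uv[:,1]<300)&(P[:,2]<.14)
m=(P[:,2]>.110)&roi
print("z handle",np.median(P[m][:,2]),m.sum(),uv[m].min(0),uv[m].max(0))
W=w.plane(uv[m],.118)[:,:2]*1000
print("handle",cv2.minAreaRect(W.astype(np.float32)))
m2=(P[:,2]>.066)&roi&~m
print("bar z",np.median(P[m2][:,2])); print("bar+posts",cv2.minAreaRect((P[m2][:,:2]*1000).astype(np.float32)))
c=cv2.minAreaRect(W.astype(np.float32))[0]
print(delta([c[0]/1000,c[1]/1000,.098+.003],down(-12.3)))
E
```

```text
z handle 0.11710473319580766 1772 [273 177] [296 254]
handle ((566.9453125, 182.0440673828125), (69.73700714111328, 19.650487899780273), 77.75647735595703)
bar z 0.07714352424499354
bar+posts ((567.0142822265625, 180.39913940429688), (175.19566345214844, 33.23391342163086), 77.97783660888672)
(array([ 0.32, -0.45, -0.08]), array([2.32  , 0.0144, 0.1173]))
```

Call:
servo_tool(motion=[[[0.3,-0.4,0,0.8,0,0.1,0],[0.3,-0.4,0,1.6,0.01,0.11,0],[0.3,-0.4,0,2.2,0.01,0.11,0],[0.3,-0.4,0,2.29,0.01,0.11,0],[0.3,-0.4,0,2.29,0.01,0.11,0]]])

```text
time_s: 3.38
tcp_pos: [0.5662, 0.1746, 0.1036]
tcp_rot: [39.0, 89.8, -63.6]
wrist_force: [0.3, -0.6, 0.2]
gripper_width: 0.088
```

```bash
python3 - <<'E'
from h import *
print(delta([.567,.182,.103],down(-12.2)), pose()[2]["wrist_force"])
E
```

```text
(array([-0.4 ,  0.18, -0.14]), array([ 0.01  , -0.0133, -0.1239])) [ 0.30637419 -0.64237175  0.17552768]
```

Call:
servo_tool(motion=[[[-0.4,0.2,-0.1,0.01,-0.01,-0.12,0],[-0.4,0.2,-0.1,0.01,-0.01,-0.12,0],[-0.4,0.2,-0.1,0.01,-0.01,-0.12,180],[-0.4,0.2,-0.1,0.01,-0.01,-0.12,255],[-0.4,0.2,-0.1,0.01,-0.01,-0.12,255]]])

```text
time_s: 4.0
tcp_pos: [0.5666, 0.1816, 0.1021]
tcp_rot: [-155.3, 90.0, 102.5]
wrist_force: [0.7, 0.8, 0.4]
gripper_width: 0.0615
```

Call:
servo_tool(motion=[[[0,0,0,0,0,0,255],[0,0,0,0,0,0,255],[0,0,0,0,0,0,255]]])

```text
time_s: 4.38
tcp_pos: [0.5666, 0.1817, 0.102]
tcp_rot: [-143.2, 90.0, 114.6]
wrist_force: [0.4, 0.4, -0.2]
gripper_width: 0.0314
```

```bash
python3 - <<'E'
from h import *
print(delta([.567,.182,.103],down(-12.2)), pose()[2]["wrist_force"])
p,d=optics.snapshot("wrist"); cv2.imwrite("pics/w3.png",p[:,:,::-1])
E
```

```text
(array([ 0.02, -0.01,  0.01]), array([-0.0162,  0.0056, -0.0064])) [ 0.37556916  0.36219864 -0.19396635]
```

View pics/w3.png

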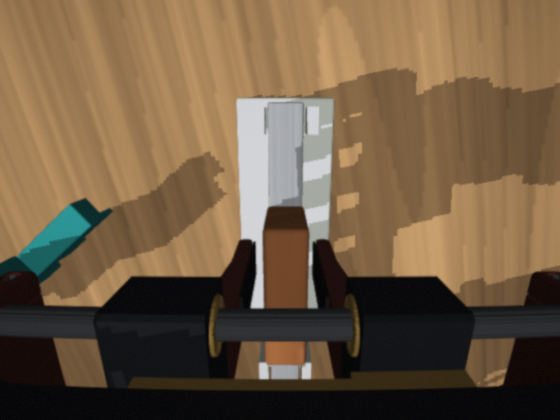

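Call:
servo_tool(motion=[[[0,0,0,0,0,0,255],[0,0,0,0,0,0,255],[0,0,0,0,0,0,255]]])

```text
time_s: 4.8
tcp_pos: [0.5668, 0.1817, 0.1021]
tcp_rot: [137.4, 90.0, 35.2]
wrist_force: [0.9, 0.8, -0.7]
gripper_width: 0.0198
```

Call:
servo_tool(motion=[[[0,0,0,0,0,0,255],[0,0,0,-0.1,0,0,255],[0,0,0,-0.6,0,0,255],[0,0,0,-1.4,0,0,255],[0,0,0,-2.2,0,0,255]]])

```text
time_s: 5.42
tcp_pos: [0.5656, 0.1815, 0.2349]
tcp_rot: [-72.4, 89.9, -174.6]
wrist_force: [0.8, 0.2, -4.0]
gripper_width: 0.0197
```

```bash
python3 - <<'E'
from h import *
p,d=optics.snapshot("side"); crop(p,180,120,440,315,3,"pics/s4.png"); cv2.imwrite("pics/s4f.png",p[:,:,::-1]); np.save("pics/s4.npy",d)
print(pose()[2]["wrist_force"],pose()[0])
E
```

```text
[2.52299493 1.41404385 1.54181488] [0.56847944 0.18342011 0.24202317]
```

View pics/s4.png

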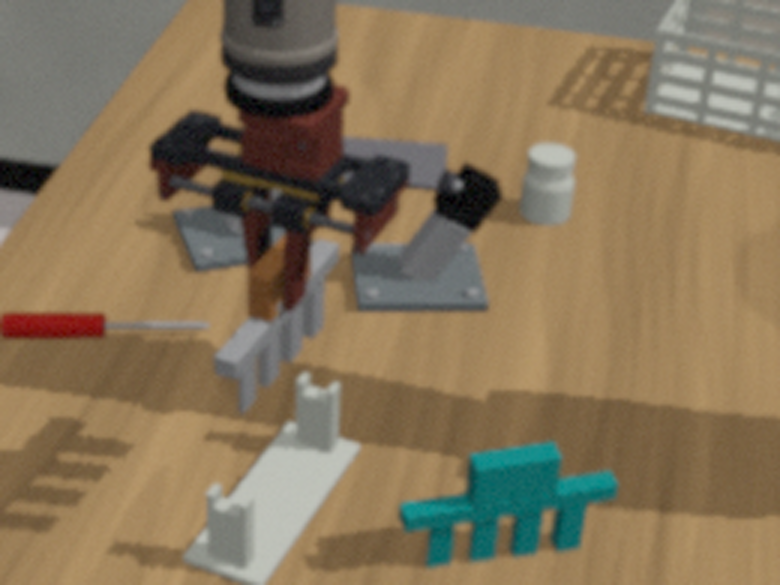

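```bash
python3 - <<'E'
from h import *
p=cv2.imread("pics/s4f.png")[:,:,::-1]; q=np.clip(255*(p/255.)**0.7,0,255).astype(np.uint8)
crop(q,240,190,310,260,9,"pics/s4z.png"); print(Cam("side").c)
E
```

```text
[0.34271511 1.07045712 0.84833628]
```

View pics/s4z.png

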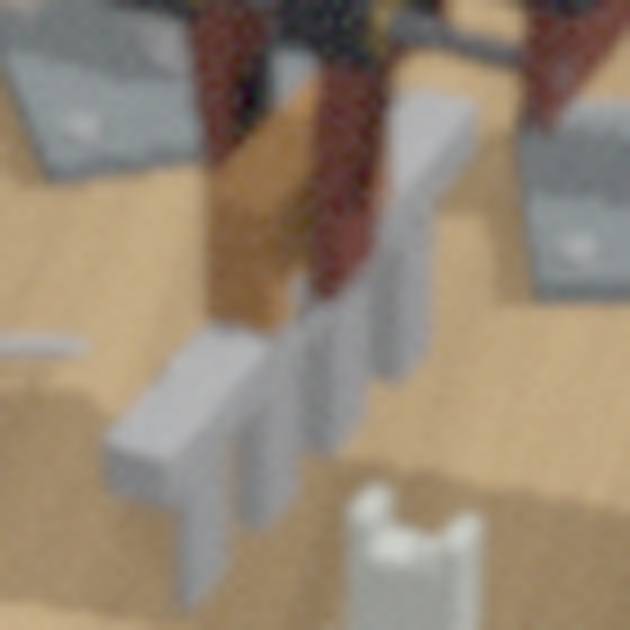

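```bash
cat >> h.py <<'E'
PHI=15.77; RM=tilt(PHI); M0=np.array([.3814,-.3136,-.0886]); GAP=.0098; TOE=.090
YL={1:.054,2:.018,3:-.018,4:-.054}
def tcp_for(leaf,z,x=None,y=0.):
    x=GAP/2 if x is None else x
    return -RM[:,0]*(M0[2]+z+TOE)+RM[:,1]*(M0[0]+x)-RM[:,2]*(M0[1]+y-YL[leaf])
def mouth(leaf):  # current toe pos in mouth frame + wrist force in mouth frame
    p,R,o=pose(); t=p+R@[TOE,0,-YL[leaf]]; f=o["wrist_force"]
    return np.array([t@RM[:,1]-M0[0],-t@RM[:,2]-M0[1],-t@RM[:,0]-M0[2]]).round(4),np.array([f@RM[:,1],-f@RM[:,2],-f@RM[:,0]]).round(2),o["time_s"]
E
python3 - <<'E'
from h import *
print(tcp_for(1,.06),delta(tcp_for(1,.06),RM))
E
```

```text
[ 0.392314   -0.27118563  0.24632396] (array([-27.31,   7.15,  28.97]), array([-0.1155, -1.2743,  8.0247]))
```

Call:
servo_tool(motion=[[[-4,1,4,-0.3,-0.2,1,255],[-8,2,8,-0.3,-0.4,2,255],[-12,3,12,-0.3,-0.6,3,255],[-16,4,16,-0.3,-0.8,4,255],[-19,5,20,-0.3,-0.9,5,255]]])

```text
time_s: 6.1
tcp_pos: [0.4596, -0.0686, 0.2508]
tcp_rot: [96.6, 71.5, 12.4]
wrist_force: [-0.1, 1.0, -5.0]
gripper_width: 0.0199
```

```bash
python3 - <<'E'
from h import *
print(delta(tcp_for(1,.06),RM),mouth(1))
E
```

```text
(array([-9.69,  2.05, 11.44]), array([-0.5053, -1.3849,  3.2392])) (array([0.1017, 0.1742, 0.003 ]), array([-2.37,  0.99, -4.43]), 6.1)
```

Call:
servo_tool(motion=[[[-3,0.6,4,-0.5,-0.5,0.3,255],[-5,1,6,-0.5,-0.9,1,255],[-7,1.5,9,-0.5,-1.2,2,255],[-9.7,2,11.4,-0.5,-1.38,2.9,255],[-9.7,2,11.4,-0.5,-1.38,3.2,255]]])

```text
time_s: 6.72
tcp_pos: [0.3933, -0.2675, 0.2458]
tcp_rot: [90.1, 60.0, 15.9]
wrist_force: [1.1, 0.3, -2.6]
gripper_width: 0.02
```

Call:
servo_tool(motion=[[[0,0,0,0,0,0,255]]])

```text
time_s: 6.85
tcp_pos: [0.3934, -0.271, 0.2457]
tcp_rot: [90.1, 60.1, 15.4]
wrist_force: [1.2, 1.2, -3.8]
gripper_width: 0.0198
```

```bash
python3 - <<'E'
from h import *
p,d=optics.snapshot("side"); cv2.imwrite("pics/s5f.png",p[:,:,::-1]); np.save("pics/s5.npy",d)
q=np.clip(255*(p/255.)**0.7,0,255).astype(np.uint8)
crop(q,290,110,400,230,5,"pics/s5z.png")
p,d=optics.snapshot("wrist"); cv2.imwrite("pics/w5.png",p[:,:,::-1]); np.save("pics/w5.npy",d); np.save("pics/w5T.npy",optics.calibration("wrist")["camera_from_world"])
print(delta(tcp_for(1,.06),RM),mouth(1),pose()[2]['joint_pos'].round(1))
E
```

```text
(array([-0.11, -0.11,  0.08]), array([-0.0327, -0.0383,  0.0669])) (array([0.0072, 0.0042, 0.0581]), array([-1.22, -0.29, -2.81]), 6.95) [ 58.2   4.3 -16.  126.6 -39.6  39.5  87. ]
```

View pics/s5z.png

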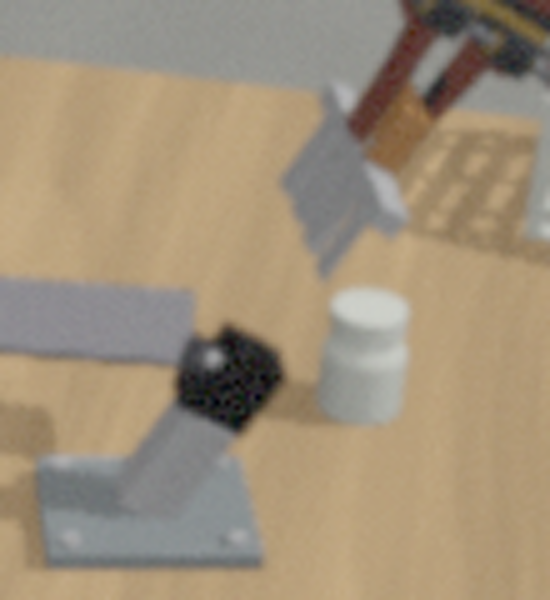

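View pics/w5.png

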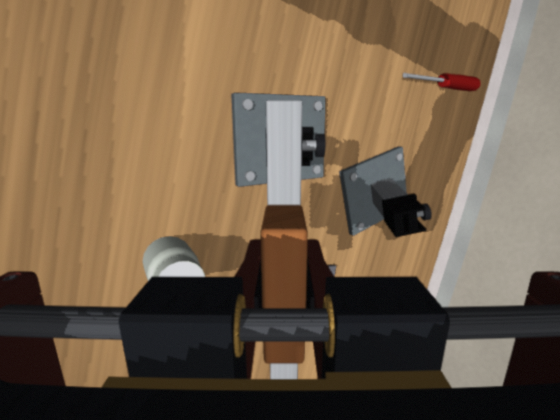

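```bash
python3 - <<'E'
from h import *
p,R,o=pose(); s=Cam("side")
toe=p+R@[TOE,0,-.054]; 
lip=lambda x,y,z:-RM[:,0]*(M0[2]+z)+RM[:,1]*(M0[0]+x)-RM[:,2]*(M0[1]+y)
print("toe pred",toe, s.proj([p+R@[TOE,sy*.002,-.054-.01] for sy in(-1,1)]),"\n bar +y end corners",s.proj([p+R@[TOE-.05,sy*.009,-.088] for sy in(-1,1)]))
print("clip top corners +y: near-outer, near lip, far lip",s.proj([lip(x,.017,0) for x in(-.0114,0,.0098,.021)]))
print((s.proj([p+R@[TOE,0,-.064]])-[290,110])*5,(s.proj([lip(x,.017,0) for x in(-.0114,.0208)])-[290,110])*5, (s.proj([p+R@[TOE-.066,sy*.009,-.088] for sy in(-1,1)])-[290,110])*5)
E
```

```text
toe pred [ 0.42259193 -0.20217064  0.16791231] [[353.86466517 167.72605903]
 [352.73584192 167.11134848]] 
 bar +y end corners [[367.65622471 159.32246445]
 [362.47803073 156.42959872]]
clip top corners +y: near-outer, near lip, far lip [[347.04078085 185.82400401]
 [343.86862215 184.15053888]
 [341.12756931 182.70522051]
 [337.97895007 181.04581764]]
[[316.50266966 287.09418574]] [[285.20390423 379.12002006]
 [240.17662515 355.37760499]] [[405.27098757 224.4568106 ]
 [379.32955305 209.82179404]]
```

Call:
servo_tool(motion=[[[0,-0.1,0,0.2,-0.04,0.07,255],[-0.1,-0.1,0.1,0.45,-0.04,0.07,255],[-0.1,-0.1,0.1,0.7,-0.04,0.07,255],[-0.1,-0.1,0.1,0.77,-0.04,0.07,255],[-0.1,-0.1,0.1,0.77,-0.04,0.07,255]]])

```text
time_s: 7.58
tcp_pos: [0.4161, -0.2647, 0.205]
tcp_rot: [89.8, 60.0, 15.7]
wrist_force: [-0.8, -0.3, -3.0]
gripper_width: 0.02
```

```bash
python3 - <<'E'
from h import *
p,d=optics.snapshot("side"); cv2.imwrite("pics/s6f.png",p[:,:,::-1]); np.save("pics/s6.npy",d)
q=np.clip(255*(p/255.)**0.6,0,255).astype(np.uint8)
crop(q,310,140,390,215,8,"pics/s6z.png")
print(delta(tcp_for(1,.012),RM),mouth(1))
s=Cam("side");p,R,o=pose();print((s.proj([p+R@[TOE,0,-.064]])-[310,140])*8)
E
```

```text
(array([ 0.1 ,  0.08, -0.06]), array([ 0.004 , -0.0118, -0.011 ])) (array([ 0.0056, -0.0008,  0.0122]), array([-2.27, -0.33, -2.95]), 7.625)
[[274.45145137 310.75739565]]
```

View pics/s6z.png

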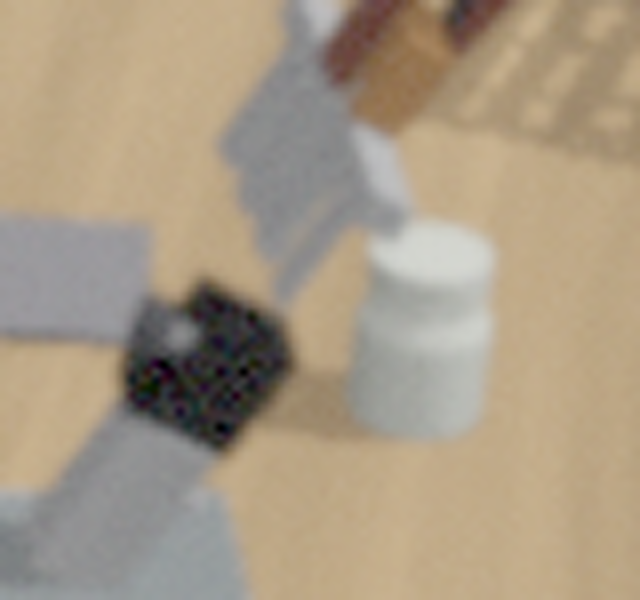

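Call:
servo_tool(motion=[[[0,0,0,0.08,-0.01,-0.01,255],[0,0,0,0.16,-0.01,-0.01,255],[0,0,0,0.22,-0.01,-0.01,255],[0,0,0,0.27,-0.01,-0.01,255],[0,0,0,0.27,-0.01,-0.01,255]]])

```text
time_s: 8.25
tcp_pos: [0.4231, -0.2627, 0.1906]
tcp_rot: [89.8, 59.9, 15.7]
wrist_force: [0.0, 0.8, -4.0]
gripper_width: 0.0199
```

```bash
python3 - <<'E'
from h import *
print(delta(tcp_for(1,-.004),RM),mouth(1))
E
```

```text
(array([ 0.06,  0.06, -0.05]), array([-0.0036,  0.0029, -0.003 ])) (array([ 0.0048, -0.0003, -0.0043]), array([-1.8 ,  0.74, -3.63]), 8.25)
```

Call:
servo_tool(motion=[[[0,0,0,0.06,0,0,255],[0,0,0,0.12,0,0,255],[0,0,0,0.18,0,0,255],[0,0,0,0.24,0,0,255],[0,0,0,0.28,0,0,255]]])

```text
time_s: 8.88
tcp_pos: [0.4312, -0.2603, 0.176]
tcp_rot: [89.9, 59.9, 15.7]
wrist_force: [-1.3, 1.5, -1.9]
gripper_width: 0.02
```

```bash
python3 - <<'E'
from h import *
print(delta(tcp_for(1,-.036),RM),mouth(1))
E
```

```text
(array([ 0.06,  0.05, -0.06]), array([ 0.2488,  0.0023, -0.0017])) (array([ 0.0048, -0.0002, -0.0211]), array([-1.66,  1.83, -1.23]), 8.875)
```

Call:
servo_tool(motion=[[[0,0,0,0.06,0,0,255],[0,0,0,0.12,0,0,255],[0,0,0,0.18,0,0,255],[0,0,0,0.25,0,0,255],[0,0,0,0.25,0,0,255]]])

```text
time_s: 9.5
tcp_pos: [0.4385, -0.258, 0.1629]
tcp_rot: [89.9, 60.0, 15.7]
wrist_force: [1.1, 4.6, -5.4]
gripper_width: 0.0198
```

```bash
python3 - <<'E'
from h import *
print(mouth(1))
p,d=optics.snapshot("side"); q=np.clip(255*(p/255.)**0.6,0,255).astype(np.uint8)
crop(q,310,140,390,215,8,"pics/s7z.png")
E
```

```text
(array([ 0.0048,  0.0001, -0.0363]), array([-0.75,  4.16, -5.84]), 9.5)
```

View pics/s7z.png

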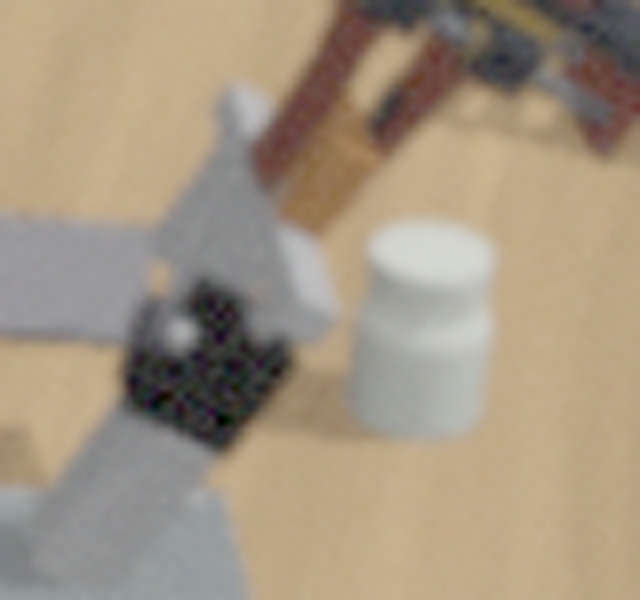

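Call:
servo_tool(motion=[[[0,0,0,0,0,0,255]]])

```text
time_s: 9.68
tcp_pos: [0.4384, -0.2581, 0.1631]
tcp_rot: [89.9, 60.0, 15.7]
wrist_force: [0.4, 5.6, -6.5]
gripper_width: 0.0199
```

```bash
python3 -c "
from h import *
print(mouth(1))"
```

```text
(array([ 0.0048,  0.    , -0.036 ]), array([-1.65,  5.32, -6.6 ]), 9.675)
```

Call:
servo_tool(motion=[[[0,0,0,0,0,-0.025,255],[0,0,0,0,0,-0.025,255]]])

```text
time_s: 9.93
tcp_pos: [0.4381, -0.2579, 0.1636]
tcp_rot: [89.6, 59.9, 15.4]
wrist_force: [-0.3, 2.2, -5.9]
gripper_width: 0.0194
```

```bash
python3 -c "
from h import *
print(mouth(1))"
```

```text
(array([ 0.0049,  0.    , -0.0356]), array([-2.73,  2.19, -5.24]), 9.925)
```

Call:
servo_tool(motion=[[[0,0,0,0,0,-0.01,255],[0,0,0,0,0,-0.01,255]]])

```text
time_s: 10.18
tcp_pos: [0.4382, -0.2577, 0.1638]
tcp_rot: [89.6, 59.9, 15.3]
wrist_force: [-0.3, -0.1, -2.8]
gripper_width: 0.0199
```

```bash
python3 -c "
from h import *
print(mouth(1)); o=pose()[2]; print(o['ft_torque']@RM,o['qvel'].round(2))
p,d=optics.snapshot('wrist'); cv2.imwrite('pics/w8.png',p[:,:,::-1]);print(mouth(1))"
```

```text
(array([ 0.0052,  0.0001, -0.0356]), array([-1.64,  0.  , -2.25]), 10.175)
[-0.04838901  0.02517424 -0.87957461] [-0.13  0.07 -0.05 -0.15  0.02  0.11 -0.09]
(array([ 0.0052,  0.0002, -0.0356]), array([-1.87,  0.15, -3.09]), 10.225)
```

View pics/w8.png

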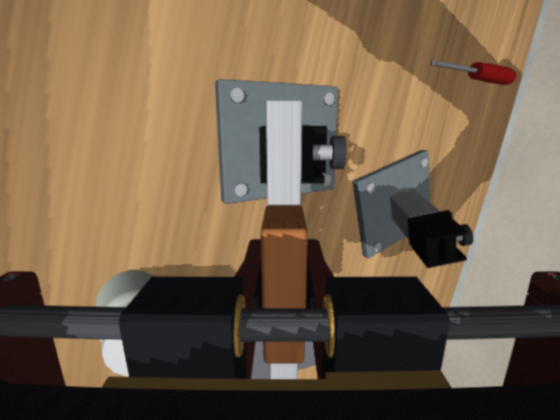

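Call:
servo_tool(motion=[[[0,0,0,0,0.015,0,255],[0,0,0,0,0.03,0,255],[0,0,0,0,0.03,0,255]]])

```text
time_s: 10.6
tcp_pos: [0.4396, -0.2563, 0.1644]
tcp_rot: [89.7, 59.9, 15.5]
wrist_force: [-0.1, 0.8, -4.0]
gripper_width: 0.0198
```

```bash
python3 -c "
from h import *
print(mouth(1),delta(tcp_for(1,-.036),RM))"
```

```text
(array([ 0.0069,  0.0013, -0.0358]), array([-1.88,  0.84, -3.55]), 10.6) (array([ 0.07,  0.12, -0.08]), array([ 0.0051, -0.0329,  0.0246]))
```

Call:
servo_tool(motion=[[[0,0,0,0,0.012,0,255],[0,0,0,0,0.012,0,255]]])

```text
time_s: 10.85
tcp_pos: [0.44, -0.256, 0.1647]
tcp_rot: [89.8, 59.9, 15.6]
wrist_force: [0.2, -0.2, -3.8]
gripper_width: 0.02
```

```bash
python3 -c "
from h import *
print(mouth(1))"
```

```text
(array([ 0.0075,  0.0015, -0.0358]), array([-1.81, -0.24, -3.35]), 10.85)
```

Call:
servo_tool(motion=[[[0,0,0,0,0.012,0,255],[0,0,0,0,0.012,0,255]]])

```text
time_s: 11.1
tcp_pos: [0.4407, -0.2558, 0.165]
tcp_rot: [89.8, 59.9, 15.6]
wrist_force: [0.3, -0.6, -4.5]
gripper_width: 0.0202
```

```bash
python3 -c "
from h import *
print(mouth(1))"
```

```text
(array([ 0.0082,  0.0015, -0.0358]), array([-2.1 , -0.64, -3.96]), 11.1)
```

Call:
servo_tool(motion=[[[0,0,0,0,0.01,0,255],[0,0,0,0,0.01,0,255]]])

```text
time_s: 11.35
tcp_pos: [0.4411, -0.2557, 0.1653]
tcp_rot: [89.8, 59.9, 15.6]
wrist_force: [-0.1, -0.2, -3.3]
gripper_width: 0.0202
```

```bash
python3 -c "
from h import *
print(mouth(1))"
```

```text
(array([ 0.0088,  0.0015, -0.0358]), array([-1.73, -0.19, -2.76]), 11.35)
```

Call:
servo_tool(motion=[[[0,0,0,0,0.01,0,255],[0,0,0,0,0.01,0,255]]])

```text
time_s: 11.6
tcp_pos: [0.4412, -0.2557, 0.1654]
tcp_rot: [89.8, 60.0, 15.6]
wrist_force: [-1.1, -0.3, -4.7]
gripper_width: 0.0197
```

```bash
python3 -c "
from h import *
print(mouth(1))"
```

```text
(array([ 0.0089,  0.0015, -0.0358]), array([-3.32,  0.02, -3.52]), 11.6)
```

Call:
servo_tool(motion=[[[0,0,0,0,-0.03,0,255],[0,0,0,0,-0.06,0,255],[0,0,0,0,-0.09,0,255],[0,0,0,0,-0.09,0,255]]])

```text
time_s: 12.1
tcp_pos: [0.4374, -0.2568, 0.1631]
tcp_rot: [89.8, 59.9, 15.6]
wrist_force: [0.6, 0.1, -2.7]
gripper_width: 0.0198
```

```bash
python3 -c "
from h import *
print(mouth(1))"
```

```text
(array([ 0.0043,  0.0015, -0.0358]), array([-0.84, -0.06, -2.69]), 12.1)
```

Call:
servo_tool(motion=[[[0,0,0,0,-0.012,0,255],[0,0,0,0,-0.012,0,255]]])

```text
time_s: 12.35
tcp_pos: [0.4373, -0.2568, 0.163]
tcp_rot: [89.8, 59.9, 15.6]
wrist_force: [3.7, 2.3, -1.8]
gripper_width: 0.0198
```

```bash
python3 -c "
from h import *
print(mouth(1))"
```

```text
(array([ 0.0042,  0.0014, -0.0358]), array([ 2.69,  1.22, -3.68]), 12.35)
```

Call:
servo_tool(motion=[[[0,0,0,0,0.047,0,255],[0,0,0,0.02,0.047,0,255],[0,0,0,0.04,0.047,0,255],[0,0,0,0.05,0.047,0,255],[0,0,0,0.05,0.047,0,255]]])

```text
time_s: 12.98
tcp_pos: [0.44, -0.256, 0.1612]
tcp_rot: [89.8, 60.0, 15.6]
wrist_force: [-1.0, -0.4, -3.1]
gripper_width: 0.0198
```

```bash
python3 -c "
from h import *
print(mouth(1))"
```

```text
(array([ 0.0056,  0.0015, -0.0388]), array([-2.46, -0.09, -2.11]), 12.975)
```

Call:
servo_tool(motion=[[[0,0,0,0.015,0,0,255],[0,0,0,0.015,0,0,255]]])

```text
time_s: 13.22
tcp_pos: [0.4404, -0.2565, 0.1608]
tcp_rot: [89.7, 59.9, 15.5]
wrist_force: [-4.3, -0.9, 2.2]
gripper_width: 0.0202
```

```bash
python3 -c "
from h import *
print(mouth(1))"
```

```text
(array([ 0.0058,  0.0008, -0.0394]), array([-2.72,  0.28,  4.09]), 13.225)
```

```bash
sed -i 's/M0=np.array(.*); GAP=.0098/M0=np.array([.3814+.0021,-.3136+.0015,-.0886+.0007]); GAP=.0088/' h.py; python3 -c "
from h import *
print(mouth(1),delta(tcp_for(1,.012),RM),delta(tcp_for(2,.010),RM))"
```

```text
(array([ 0.0037, -0.0007, -0.0401]), array([-2.72,  0.28,  4.09]), 13.225) (array([ 0.04,  0.15, -0.06]), array([-0.8653,  0.0144, -0.005 ])) (array([ 0.04,  0.15, -0.06]), array([-0.8336,  0.0147, -0.6051]))
```

Call:
servo_tool(motion=[[[0,0,0,-0.15,0,0,255],[0,0,0,-0.4,0,0,255],[0,0,0,-0.65,0,0,255],[0,0,0,-0.88,0,0,255],[0,0,0,-0.88,0,0,255]]])

```text
time_s: 13.85
tcp_pos: [0.4152, -0.2637, 0.2076]
tcp_rot: [89.5, 59.9, 15.3]
wrist_force: [0.9, -0.3, -3.6]
gripper_width: 0.0197
```

```bash
python3 -c "
from h import *
print(mouth(1),delta(tcp_for(2,.010),RM))"
```

```text
(array([ 0.0043, -0.0009,  0.0135]), array([-1.15, -0.55, -3.5 ]), 13.85) (array([ 0.08,  0.24, -0.11]), array([ 0.0593,  0.0035, -0.6092]))
```

Call:
servo_tool(motion=[[[0,0.1,0,0,0,-0.2,255],[0.1,0.2,-0.1,0,0,-0.4,255],[0.1,0.2,-0.1,0,0.003,-0.6,255],[0.1,0.2,-0.1,0.03,0.003,-0.61,255],[0.1,0.2,-0.1,0.06,0.003,-0.61,255]]])

```text
time_s: 14.48
tcp_pos: [0.4074, -0.2273, 0.2032]
tcp_rot: [90.2, 60.0, 15.9]
wrist_force: [0.8, -0.0, -4.0]
gripper_width: 0.0198
```

Call:
servo_tool(motion=[[[0,0,0,0,0,0,255],[0,0,0,0,0,0,255]]])

```text
time_s: 14.72
tcp_pos: [0.4073, -0.2275, 0.2031]
tcp_rot: [90.2, 60.0, 16.0]
wrist_force: [0.3, 0.7, -3.9]
gripper_width: 0.0199
```

```bash
python3 -c "
from h import *
print(mouth(2),delta(tcp_for(2,.0),RM))"
```

```text
(array([0.0039, 0.0006, 0.0088]), array([-1.51,  0.59, -3.63]), 14.725) (array([-0.06, -0.1 ,  0.03]), array([0.146 , 0.0073, 0.0084]))
```

Call:
servo_tool(motion=[[[0,0,0,0.04,0.008,0.01,255],[0,-0.1,0,0.08,0.008,0.01,255],[0,-0.1,0,0.12,0.008,0.01,255],[0,-0.1,0,0.16,0.008,0.01,255],[0,-0.1,0,0.18,0.008,0.01,255]]])

```text
time_s: 15.35
tcp_pos: [0.413, -0.2261, 0.1939]
tcp_rot: [90.1, 60.0, 15.8]
wrist_force: [-0.4, 0.2, -3.1]
gripper_width: 0.0199
```

```bash
python3 -c "
from h import *
print(mouth(2),delta(tcp_for(2,-.01),RM))"
```

```text
(array([ 0.0044,  0.0003, -0.0022]), array([-1.85,  0.27, -2.51]), 15.35) (array([-0.04, -0.02,  0.04]), array([ 0.1302, -0.0003,  0.0047]))
```

Call:
servo_tool(motion=[[[0,0,0,0.03,0,0,255],[0,0,0,0.06,0,0,255],[0,0,0,0.09,0,0,255],[0,0,0,0.12,0,0,255],[0,0,0,0.12,0,0,255]]])

```text
time_s: 15.98
tcp_pos: [0.4164, -0.2251, 0.1877]
tcp_rot: [90.1, 60.0, 15.8]
wrist_force: [0.2, -0.4, -3.9]
gripper_width: 0.0198
```

```bash
python3 -c "
from h import *
print(mouth(2),delta(tcp_for(2,-.02),RM))"
```

```text
(array([ 0.0043,  0.0004, -0.0093]), array([-1.91, -0.44, -3.38]), 15.975) (array([-0.04, -0.02,  0.04]), array([0.1777, 0.0003, 0.0056]))
```

Call:
servo_tool(motion=[[[0,0,0,0.05,0,0,255],[0,0,0,0.1,0,0,255],[0,0,0,0.15,0,0,255],[0,0,0,0.2,0,0,255],[0,0,0,0.2,0,0,255]]])

```text
time_s: 16.6
tcp_pos: [0.4222, -0.2234, 0.1772]
tcp_rot: [90.1, 60.0, 15.8]
wrist_force: [-0.5, 0.0, -3.3]
gripper_width: 0.0195
```

```bash
python3 -c "
from h import *
print(mouth(2))"
```

```text
(array([ 0.0043,  0.0004, -0.0214]), array([-2.06,  0.17, -2.64]), 16.6)
```

Call:
servo_tool(motion=[[[0,0,0,0.05,0,0,255],[0,0,0,0.1,0,0,255],[0,0,0,0.15,0,0,255],[0,0,0,0.2,0,0,255],[0,0,0,0.2,0,0,255]]])

```text
time_s: 17.23
tcp_pos: [0.4279, -0.2218, 0.1668]
tcp_rot: [90.1, 60.0, 15.8]
wrist_force: [-0.6, 0.6, -3.6]
gripper_width: 0.0201
```

```bash
python3 -c "
from h import *
print(mouth(2))"
```

```text
(array([ 0.0043,  0.0004, -0.0334]), array([-2.18,  0.8 , -2.88]), 17.225)
```

Call:
servo_tool(motion=[[[0,0,0,-0.15,0,0,255],[0,0,0,-0.35,0,0,255],[0,0,0,-0.55,0,0,255],[0,0,0,-0.73,0,0,255],[0,0,0,-0.76,0,0,255]]])

```text
time_s: 17.85
tcp_pos: [0.4059, -0.2287, 0.2075]
tcp_rot: [89.9, 60.0, 15.6]
wrist_force: [0.6, -0.1, -4.4]
gripper_width: 0.0198
```

```bash
python3 -c "
from h import *
print(mouth(2),delta(tcp_for(3,.008),RM))"
```

```text
(array([ 0.0047, -0.0005,  0.0134]), array([-1.7 , -0.31, -4.07]), 17.85) (array([-0.03,  0.1 ,  0.  ]), array([ 0.089, -0.005, -0.605]))
```

Call:
servo_tool(motion=[[[0,0,0,0,0,-0.2,255],[0,0.1,0,0,0,-0.4,255],[0,0.1,0,0,-0.003,-0.6,255],[0,0.1,0,0.05,-0.003,-0.605,255],[0,0.1,0,0.09,-0.003,-0.605,255]]])

```text
time_s: 18.48
tcp_pos: [0.3989, -0.1926, 0.2017]
tcp_rot: [90.2, 60.0, 15.9]
wrist_force: [-0.6, -0.3, -3.3]
gripper_width: 0.02
```

Call:
servo_tool(motion=[[[0,0,0,0.03,0,0,255],[0,0,0,0.06,0,0,255],[0,0,0,0.06,0,0,255]]])

```text
time_s: 18.85
tcp_pos: [0.4004, -0.1921, 0.1985]
tcp_rot: [90.3, 60.0, 16.0]
wrist_force: [-0.3, -0.7, -3.9]
gripper_width: 0.02
```

```bash
python3 -c "
from h import *
print(mouth(3),delta(tcp_for(3,.0),RM))"
```

```text
(array([0.0042, 0.0006, 0.0032]), array([-2.38, -0.55, -3.12]), 18.85) (array([-0.06, -0.12,  0.04]), array([0.054 , 0.0024, 0.0075]))
```

Now press leaf 3 gently, in small steps.

Call:
servo_tool(motion=[[[0,-0.1,0,0.015,0.002,0,255],[0,-0.1,0,0.03,0.002,0,255],[0,-0.1,0,0.04,0.002,0,255]]])

```text
time_s: 19.23
tcp_pos: [0.4016, -0.1917, 0.1968]
tcp_rot: [90.0, 60.0, 15.8]
wrist_force: [-5.8, 0.2, 6.1]
gripper_width: 0.0195
```

```bash
python3 -c "
from h import *
print(mouth(3))"
```

```text
(array([0.0045, 0.0004, 0.0012]), array([-1.75,  1.79,  8.08]), 19.225)
```

Call:
servo_tool(motion=[[[0,0,0,0.01,0,0,255],[0,0,0,0.02,0,0,255],[0,0,0,0.02,0,0,255]]])

```text
time_s: 19.6
tcp_pos: [0.4018, -0.1917, 0.1966]
tcp_rot: [90.0, 60.0, 15.7]
wrist_force: [-15.7, 1.5, 18.6]
gripper_width: 0.0198
```

```bash
python3 -c "
from h import *
print(mouth(3))"
```

```text
(array([0.0045, 0.0004, 0.0009]), array([-3.42,  5.74, 23.49]), 19.6)
```

Call:
servo_tool(motion=[[[0,0,0,-0.05,0,0,255],[0,0,0,-0.15,0,0,255],[0,0,0,-0.24,0,0,255],[0,0,0,-0.24,0,0.2,255],[0,0,0,-0.24,0,0.4,255]]])

```text
time_s: 20.23
tcp_pos: [0.4022, -0.2177, 0.2082]
tcp_rot: [90.0, 60.0, 15.7]
wrist_force: [0.8, 0.3, -3.5]
gripper_width: 0.0196
```

```bash
python3 -c "
from h import *
print(mouth(2),delta(tcp_for(2,.008),RM))"
```

```text
(array([0.0045, 0.0112, 0.0143]), array([-1.02,  0.12, -3.44]), 20.225) (array([-0.04,  0.04,  0.02]), array([ 0.1049, -0.0019,  0.1879]))
```

Call:
servo_tool(motion=[[[0,0,0,0,0,0.19,255],[0,0,0,0.05,0,0.19,255],[0,0,0,0.1,0,0.19,255],[0,0,0,0.1,0,0.19,255]]])

```text
time_s: 20.72
tcp_pos: [0.4075, -0.226, 0.2024]
tcp_rot: [90.2, 60.1, 15.9]
wrist_force: [0.3, 0.3, -3.8]
gripper_width: 0.0199
```

```bash
python3 -c "
from h import *
print(mouth(2),delta(tcp_for(2,-.002),RM))"
```

```text
(array([0.0041, 0.002 , 0.0078]), array([-1.6 ,  0.26, -3.46]), 20.725) (array([-0.03, -0.08,  0.06]), array([0.1627, 0.0041, 0.0316]))
```

Call:
servo_tool(motion=[[[0,0,0,0.03,0.004,0.03,255],[0,-0.1,0,0.08,0.004,0.03,255],[0,-0.1,0,0.12,0.004,0.03,255],[0,-0.1,0,0.16,0.004,0.03,255],[0,-0.1,0,0.17,0.004,0.03,255]]])

```text
time_s: 21.35
tcp_pos: [0.4133, -0.2269, 0.194]
tcp_rot: [89.9, 60.0, 15.6]
wrist_force: [-0.2, 0.7, -3.9]
gripper_width: 0.0199
```

```bash
python3 -c "
from h import *
print(mouth(2),delta(tcp_for(2,-.012),RM))"
```

```text
(array([ 0.0045, -0.0007, -0.0022]), array([-1.97,  0.68, -3.41]), 21.35) (array([-0.04,  0.08,  0.04]), array([ 0.1635, -0.0027, -0.0094]))
```

Call:
servo_tool(motion=[[[0,0,0,0.05,-0.002,-0.01,255],[0,0,0,0.1,-0.002,-0.01,255],[0,0,0,0.15,-0.002,-0.01,255],[0,0,0,0.2,-0.002,-0.01,255],[0,0,0,0.25,-0.002,-0.01,255]]])

```text
time_s: 21.98
tcp_pos: [0.4204, -0.2244, 0.1809]
tcp_rot: [89.9, 60.0, 15.6]
wrist_force: [-0.0, 0.8, -3.8]
gripper_width: 0.02
```

```bash
python3 -c "
from h import *
print(mouth(2),delta(tcp_for(2,-.012),RM))"
```

```text
(array([ 0.0045, -0.0002, -0.0173]), array([-1.74,  0.77, -3.44]), 21.975) (array([-0.04,  0.09,  0.03]), array([-0.0873, -0.0019, -0.0015]))
```

Call:
servo_tool(motion=[[[0,0,0,0.06,0,0,255],[0,0,0,0.12,0,0,255],[0,0,0,0.18,0,0,255],[0,0,0,0.24,0,0,255],[0,0,0,0.29,0,0,255]]])

```text
time_s: 22.6
tcp_pos: [0.4287, -0.222, 0.1658]
tcp_rot: [89.9, 60.0, 15.6]
wrist_force: [-0.2, -0.5, -3.1]
gripper_width: 0.02
```

```bash
python3 -c "
from h import *
print(mouth(2),delta(tcp_for(2,-.04),RM))"
```

```text
(array([ 0.0044, -0.0002, -0.0347]), array([-1.81, -0.44, -2.55]), 22.6) (array([-0.05,  0.09,  0.04]), array([ 0.0891, -0.001 , -0.0019]))
```

Call:
servo_tool(motion=[[[0,0,0,0.04,0,0,255],[0,0,0,0.07,0,0,255],[0,0,0,0.08,0,0,255],[0,0,0,0.085,0,0,255]]])

```text
time_s: 23.1
tcp_pos: [0.431, -0.2215, 0.1618]
tcp_rot: [89.9, 60.0, 15.6]
wrist_force: [-6.6, -0.0, 5.9]
gripper_width: 0.02
```

```bash
python3 -c "
from h import *
print(mouth(2),delta(tcp_for(2,-.04),RM))"
```

```text
(array([ 0.0044, -0.0004, -0.0392]), array([-2.53,  1.79,  8.32]), 23.1) (array([-0.05,  0.1 ,  0.03]), array([ 0.0133, -0.001 , -0.0038]))
```

Call:
servo_tool(motion=[[[0,0,0,-0.015,0,0,255],[0,0,0,-0.015,0,0,255],[0,0,0,-0.015,0,0,185],[0,0,0,-0.015,0,0,180],[0,0,0,-0.015,0,0,175]]])

```text
time_s: 23.72
tcp_pos: [0.431, -0.2217, 0.1627]
tcp_rot: [89.8, 60.0, 15.5]
wrist_force: [0.2, 0.3, -0.4]
gripper_width: 0.0275
```

Call:
servo_tool(motion=[[[0,0,0,0,0,0,150],[0,0,0,0,0,0,110],[0,0,0,0,0,0,80],[0,0,0,0,0,0,50],[0,0,0,0,0,0,50]]])

```text
time_s: 24.35
tcp_pos: [0.4307, -0.2215, 0.1624]
tcp_rot: [89.9, 60.0, 15.6]
wrist_force: [0.5, -0.5, -0.8]
gripper_width: 0.0695
```

```bash
python3 -c "
from h import *
p,d=optics.snapshot('wrist'); cv2.imwrite('pics/w9.png',p[:,:,::-1])
p,d=optics.snapshot('side'); crop(p,270,90,410,215,5,'pics/s9.png'); print(pose()[2]['gripper_width'],mouth(2))"
```

```text
0.06994691561110469 (array([ 0.0044, -0.0003, -0.0386]), array([-0.36, -0.35, -0.11]), 24.45)
```

View pics/w9.png

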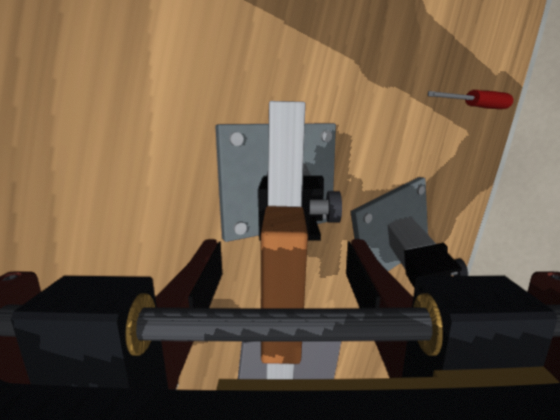

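View pics/s9.png

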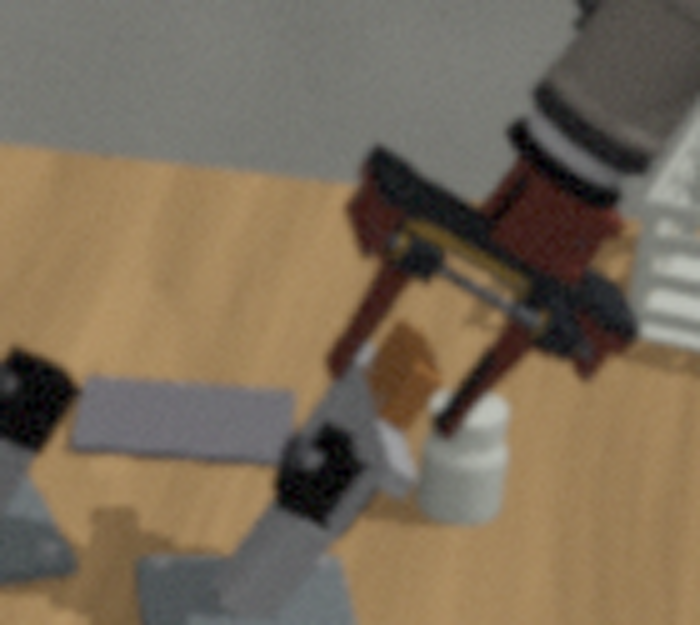

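Call:
servo_tool(motion=[[[0,0,0,-0.2,0,0,50],[0,0,0,-0.6,0,0,50],[0,0,0,-1.1,0,0,50],[0,0,0,-1.6,0,0,50],[0,0,0,-1.6,0,0,50]]])

```text
time_s: 25.08
tcp_pos: [0.3843, -0.2358, 0.2477]
tcp_rot: [89.4, 60.0, 15.0]
wrist_force: [-0.8, -0.6, -1.0]
gripper_width: 0.0708
```

```bash
python3 -c "
from h import *
p,d=optics.snapshot('wrist'); cv2.imwrite('pics/w10.png',p[:,:,::-1]); D=d
w=Cam('wrist')
p,d=optics.snapshot('side'); crop(p,270,90,410,215,5,'pics/s10.png')
P,uv=w.cloud(D); L=np.c_[P@RM[:,1]-M0[0],-P@RM[:,2]-M0[1],-P@RM[:,0]-M0[2]]
m=(abs(L[:,0]-.0044)<.013)&(abs(L[:,1]+.018)<.1)&(L[:,2]>.012)&(L[:,2]<.08)&(uv[:,1]<270)
q=L[m]; b=q[(q[:,2]<.035)]; h=q[q[:,2]>.045]
print('bar top: n,z med',len(b),np.median(b[:,2]),'y',b[:,1].min(),b[:,1].max(),'slope z/y',np.polyfit(b[:,1],b[:,2],1)); print('handle',len(h),np.median(h,0),h[:,1].min(),h[:,1].max())"
```

```text
bar top: n,z med 1499 0.026871263801205275 y 0.011549290990568284 0.06575970777073567 slope z/y [0.02172314 0.02612309]
handle 2448 [ 0.00335478 -0.01813606  0.0646257 ] -0.05812601265396178 0.01256800651246881
```

View pics/w10.png

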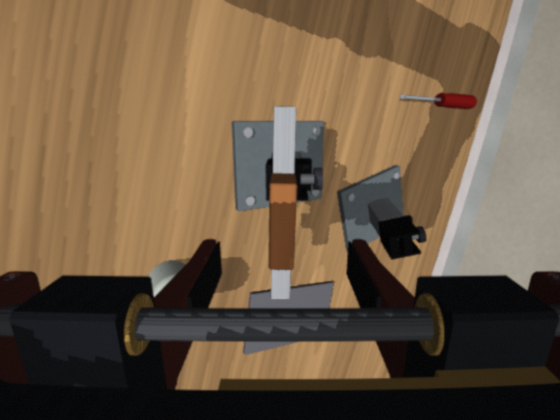

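View pics/s10.png

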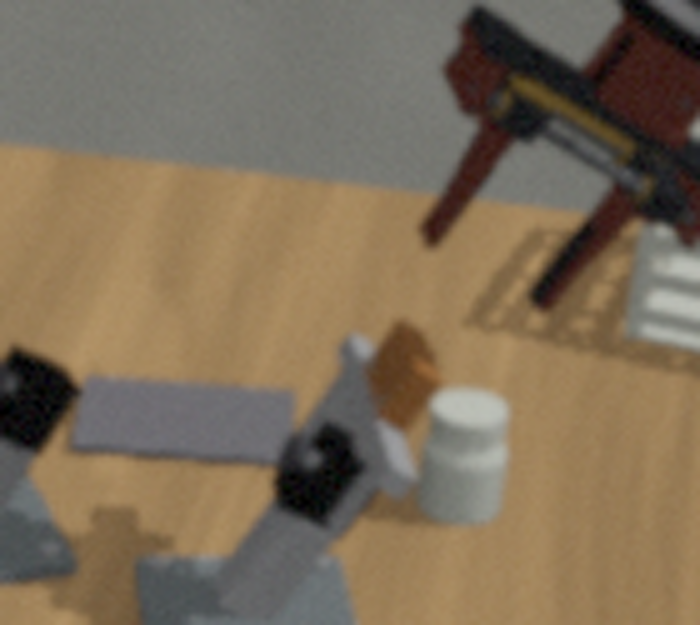

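```bash
python3 -c "
from h import *
workorder.sign_off()"
```

```text
the job is handed in; nothing more can be done
```

The gauge is standing released in the clip with its second leaf (8 mm) down on the floor of the mouth, and I have handed the job in at about 25 s. I measured the mouth at roughly 8.6 to 9.8 mm.

- **Leaf 1 (4 mm):** it went to the floor of the mouth. Feeling sideways for both prongs with it gave a gap of about 8.6 mm, while the camera suggested about 9.8 mm. The two disagree by about 1 mm, but both put the gap between 8 and 12 mm.
- **Leaf 2 (8 mm):** it slid in freely to 33 mm with no added force.
- **Leaf 3 (12 mm):** it bound at the lips, about 1 mm above lip level. The first gentle press was about 11 N and the next small step reached about 26 N, harder than I intended but under the 60 N limit. I did not try leaf 4.
- **Final placing:** leaf 2 went back in until the floor pushed back with about 11 N. I eased off, opened the gripper and backed away.

After backing off, the back bar's top measured 26 mm above the lips, which matches a leaf standing on the floor. The handle centre was 18 mm along from the mouth centre, as it should be for leaf 2. The gauge looked unmoved in the pictures just after release and after backing off.

A brief sideways force of about 5 N appeared while leaf 1 was in, and cleared when I shifted the gauge 1 to 2 mm along the mouth. I did not measure whether the far prong moved. The plate, jar and screwdriver looked undisturbed in the last pictures. The bin of clips was out of view, but the arm never went near it.

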